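Fit a lamp spigot and set its locking collar to swivel

TASK

Take the tall plain steel spigot out of the wooden block and slide it down through the knurled collar into the lamp socket until it sits on the bottom, then screw the collar down (clockwise from above) until it bottoms out, and back it off a quarter turn so that the lamp will still swivel. Finish while holding the collar: keep it gripped between the fingers at that setting and do not let go at the end. Leave the other two fittings in the block and the painter's things on the table where they are.

Things in the scene. Friction and masses are not known exactly. Their poses are not given: they have to be found in the camera images.
- spigot_center (a point): The spigot: a plain steel rod, 16 mm in diameter, 95 mm long, about 0.14 kg, no head, foot chamfered; loose. It starts upright in one of the three holes of the wooden block, 22 mm deep in the block and 73 mm out of it, the tallest of the three fittings there. The point is at its middle (47.5 mm above its foot), z axis along it, up.
- block: Fixed wooden block, 50 (x) x 190 (y) x 40 mm high, with three holes 17 mm wide and 22 mm deep (floor 18 mm above the table) in a row along its y axis at -62, 0 and +62 mm. Origin: centre of the underside. Grasp the spigot with the fingers closing along the block's x axis (across the row).
- socket_floor (a point): The bottom of the bore of the lamp socket, on the bore's axis, 25 mm above the table. The socket is fixed: grey base plate 100 x 100 x 12 mm, upright dark threaded tube 32 mm in diameter with a bore 18 mm wide and 54 mm deep (mouth 79 mm above the table, countersunk over its last 6 mm), and around it a steel shoulder ring 52 mm in diameter whose top is 67 mm above the table.
- socket_home (a point): The point on the bore's axis, 72.5 mm above the table, where the middle of the spigot is when it stands on the bottom of the bore; its top is then 120 mm above the table.
- collar_top (a point): The knurled aluminium collar on the socket's tube, already caught on its thread: 46 mm in diameter, 28 mm high, with a countersunk hole through it, 33 mm wide at the top narrowing to 21 mm, for the spigot. The point is on its axis, at its top face: 95 mm above the table when it has bottomed on the shoulder ring, 1.6 mm higher per radian of unscrewing (10 mm a turn). Grip it from above around its sides; the spigot then stands 20 to 25 mm out of its top.
- collar (a joint): Turn of the collar on its thread, rad: 0 when it has bottomed out on the shoulder ring (a hard stop), growing as it is unscrewed (counter-clockwise from above); 1.57 is a quarter turn back. It starts unscrewed by 2.2 to 3.4. Its thread drags at about 0.08 N m and it stays where it is left.
- stud_center (a point): Bystander in the block: short steel stud, 16 mm shank with a broad round head 30 mm wide, 56 mm long in all; at its middle.
- plug_center (a point): Bystander in the block: short turned wooden plug, up to 26 mm wide, 52 mm long; at its middle.
- jar_mid (a point): Bystander: glass jar with a brass lid, 68 mm wide, 90 mm high; at its middle.
- tape_mid (a point): Bystander: roll of paper tape lying flat, 72 mm wide, 24 mm high; at its middle.
- dipper_mid (a point): Bystander: small steel cup, 52 mm wide, 30 mm high; at its middle.
- knife_mid (a point): Bystander: palette knife lying flat, 190 mm long; near its middle.
- brush_mid (a point): Bystander: paint brush lying flat, 200 mm long; near its middle.
- tin_mid (a point): Bystander: closed tin, 66 mm wide, 70 mm high; at its middle.

How it is judged:
By the outcome, as a careful person would: the job done as asked, in the order asked, and still so for the second after the job is handed in, while the arm keeps its last pose, push and grip.
It also fails if it takes over 67 s, if anything falls off the work surface, if the arm or the gripper's body presses on something with over 40 N, if the wrist force passes 120 N, or if a joint passes its speed limit or range.

ROBOT

A 6-joint arm with a two-finger parallel gripper is mounted at the origin on the work surface. World frame = base frame: x ahead of the robot, y to its left, z up, the work surface at z = 0. Lengths are in m, angles in degrees, forces in N, time in s.
With the tool pointing down it reaches from about 0.275 to 0.75 m from the base axis. Payload 10.2 kg.
Tool frame: the origin (TCP) lies at the very end of the fingers, on their centre line; the grasp point (between the pads) lies 19 mm behind it; z points along the fingers, y is the line along which they close (so a half turn about z gives the same grasp; the last joint's range is limited). The gripper opens to 88 mm and grips with 3 to 60 N. Pads are 18 mm wide; open, the fingers measure 123 mm over their backs; the gripper's body (75 mm by 187 mm) begins 45 mm behind the grasp point.
Start: joints at [57.846, 17.928, 85.812, -0, 76.261, -12.8], TCP at [0.174, 0.495, 0.239] pointing down, gripper open.
Joint ranges: [-168.41, 168.41], [-55.51, 124.54], [10.69, 146.95], [-70.63, 250.63], [1, 178], [-165.06, 165.06]. Speed limits (degrees/s): [136.94, 136.94, 172.46, 180, 180, 180].

INTERFACE

Orientations are given as a 3x3 rotation matrix whose columns are the frame's x, y, z axes.
In Python, from station import observe, vision, ctrl gives the robot as it stands.
- The arm moves only by the tool play_rows, never from a script. Its argument "motion" is a list of rows, each a list of 3 entries, a list of its own where there are three numbers: the closure, from 0 (fully open) to 1 (shut), then the shift along the tool's x, y, z in mm, then the turn about the tool's z in rad. In form: [[fingers, [tx, ty, tz], yaw], ...]. A call has 1 to 20 rows; each row is the pose to reach, as a shift and turn from the pose commanded when the call began, along the tool's axes at that moment; what a row does not reach only later rows make up. A row lasts 1/12 s, in which the tool goes at most 41.7 mm and 7.16 degrees, less where a joint would pass 70% of its speed; a pose out of reach is approached as far as the arm can. A call with a gripper value outside its range is refused whole. The fingers move at their own pace and stop on an object; "newtons" is the grip in N (left out, the last holds). Time passes only in rows, so rows that repeat a pose let the fingers close. It gives the time, the measured TCP pose, the force, the opening and the grip force at its end, in the units of the state.
- observe(): the state, without advancing time (a new reading comes with each control period).
- vision.camera(name): name is "scene" or "top" or "wrist"; returns a dict with "image" (420x560x3 uint8, blue, green, red), "fx", "fy", "cx", "cy" (pixels), "origin" and "orientation" of the camera in the world; the wrist camera has in their place "T_tool_cam" (4x4, takes a point from camera to tool coordinates, whose origin is the TCP and whose axes are the flange's). Camera axes: x right, y up, looking along -z (the intrinsics and any distortion apply to the point x, -y, -z); pixel columns grow to the right and rows downward; lengths in m; the calibration is good to about 2 mm. A picture is of the moment at which its call begins: read the wrist's pose just before it. There is no depth.
- ctrl.sign_off(): hands the job in; it is judged then, once.
The state is a dict: "t": time; "joints": joint angles; "joint_velocities": joint speeds; "effort": joint torques, N m; "ee_pos": TCP position; "ee_rot": TCP orientation; "wrist_force": force on the tool from outside, world axes, zero at the start; "wrist_torque": the same for the moment, N m; "gripper_width": finger opening in m; "gripper_force": force on a finger pad.
Only numpy, scipy, OpenCV 4.12 (cv2) and the standard library are available. Lean on these libraries where they do the work, as an engineer would, in place of code of your own. Each camera call takes 0.05 s, during which the arm holds its last target. There are 200 camera calls.

## Working session

There is one attempt and no reset: what is moved stays moved. The work goes in short steps, Python scripts to look and compute and a tool call to move; the robot and the scene stay as the last step left them, time stands still between calls to the robot, and variables do not carry over. Pictures are saved under pics/ and viewed, at most 10 in all, crops included, and the job is handed in when it is done.

Besides the shell and the picture viewer there is one more tool, called after ">>>" by a JSON object that holds its "name" and its "arguments". play_rows: Moves the arm, as the interface text tells. Its arguments: {"type":"object","properties":{"motion":{"type":"array","items":{"type":"array"}},"newtons":{"type":"number"}},"required":["motion"]}

```bash
mkdir -p pics
cat > h.py <<'E'
import numpy as np, cv2
from station import observe, vision, ctrl
def cam(n):
    s=observe(); c=vision.camera(n)
    if n=="wrist":
        T=np.array(c["T_tool_cam"]); R=np.array(s["ee_rot"])
        c["R"]=R@T[:3,:3]; c["o"]=np.array(s["ee_pos"])+R@T[:3,3]
    else: c["R"]=np.array(c["orientation"]); c["o"]=np.array(c["origin"])
    return c
def ray(c,u,v):
    K=np.array([[c["fx"],0,c["cx"]],[0,c["fy"],c["cy"]],[0,0,1.]])
    d=c.get("distortion",c.get("dist"))
    p=cv2.undistortPoints(np.array([[[u,v]]],float),K,None if d is None else np.array(d,float))[0,0]
    return c["R"]@np.array([p[0],-p[1],-1.])
def onplane(c,u,v,z):
    d=ray(c,u,v); return c["o"]+d*(z-c["o"][2])/d[2]
def proj(c,P):
    q=c["R"].T@(np.array(P)-c["o"]); return c["cx"]+c["fx"]*q[0]/-q[2], c["cy"]-c["fy"]*q[1]/-q[2]
E
python3 - <<'E'
from h import *
s=observe(); print(s["ee_rot"],s["wrist_force"])
for n in ["top","scene"]:
    c=cam(n); print({k:v for k,v in c.items() if k!="image"}); cv2.imwrite(f"pics/{n}0.png",c["image"])
E
```

```text
[[-9.43487960e-01  3.31406173e-01 -6.46338042e-04]
 [ 3.31406712e-01  9.43487356e-01 -1.09543525e-03]
 [ 2.46777764e-04 -1.24773074e-03 -9.99999191e-01]] [-0.15381727  0.72280671 -0.97345295]
{'fx': 440.28110718029825, 'fy': 440.28110718029825, 'cx': 276.5589408924879, 'cy': 201.25232345802308, 'origin': array([ 0.36521179, -0.0225176 ,  1.30921923]), 'orientation': array([[-7.02997250e-04,  9.82862495e-01, -1.84338878e-01],
       [-9.99897448e-01, -3.32762583e-03, -1.39290935e-02],
       [-1.43037944e-02,  1.84310181e-01,  9.82764040e-01]]), 'R': array([[-7.02997250e-04,  9.82862495e-01, -1.84338878e-01],
       [-9.99897448e-01, -3.32762583e-03, -1.39290935e-02],
       [-1.43037944e-02,  1.84310181e-01,  9.82764040e-01]]), 'o': array([ 0.36521179, -0.0225176 ,  1.30921923])}
{'fx': 477.66190944912563, 'fy': 477.66190944912563, 'cx': 277.13435556925845, 'cy': 211.2963633710895, 'origin': array([ 1.29375495, -0.35019066,  1.00491973]), 'orientation': array([[ 0.45880768, -0.65932792,  0.59563597],
       [ 0.88844704,  0.34988385, -0.29705749],
       [-0.01254511,  0.66548327,  0.74630734]]), 'R': array([[ 0.45880768, -0.65932792,  0.59563597],
       [ 0.88844704,  0.34988385, -0.29705749],
       [-0.01254511,  0.66548327,  0.74630734]]), 'o': array([ 1.29375495, -0.35019066,  1.00491973])}
```

View pics/top0.png

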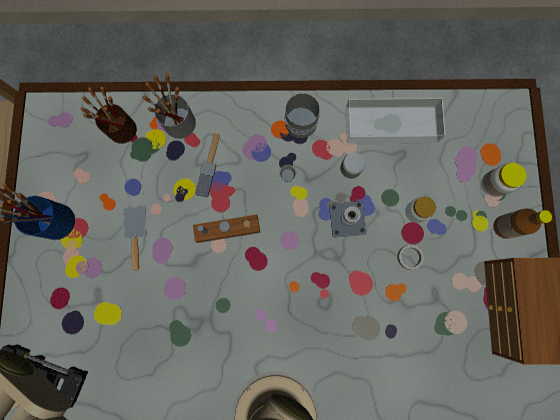

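View pics/scene0.png

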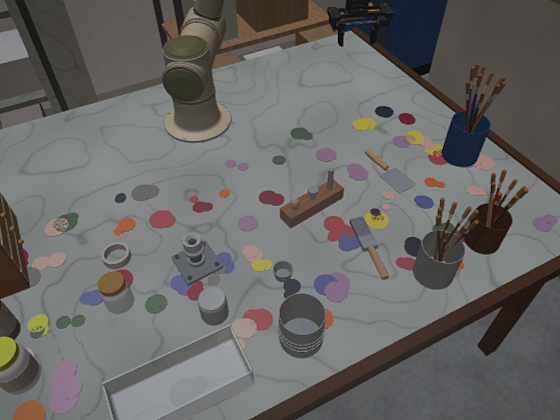

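The top view shows the block at (226,228) and the socket at (350,217). In the scene view the tall spigot is at (331,180), at the block's +y end, and the collar is at (192,243). Next I'll enlarge these areas.

Run:
```python
import cv2,numpy as np
t=cv2.imread("pics/top0.png");s=cv2.imread("pics/scene0.png")
def cr(i,u,v,w,h,k): 
    return cv2.resize(i[v:v+h,u:u+w],None,fx=k,fy=k,interpolation=cv2.INTER_CUBIC)
a=cr(t,186,206,80,60,5);b=cr(t,320,190,80,60,5);c=cr(s,272,165,80,60,5);d=cr(s,160,225,80,60,5)
m=np.vstack([np.hstack([a,b]),np.hstack([c,d])]);cv2.imwrite("pics/m.png",cv2.convertScaleAbs(m,alpha=1.5))
```

```text
(no output)
```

View pics/m.png

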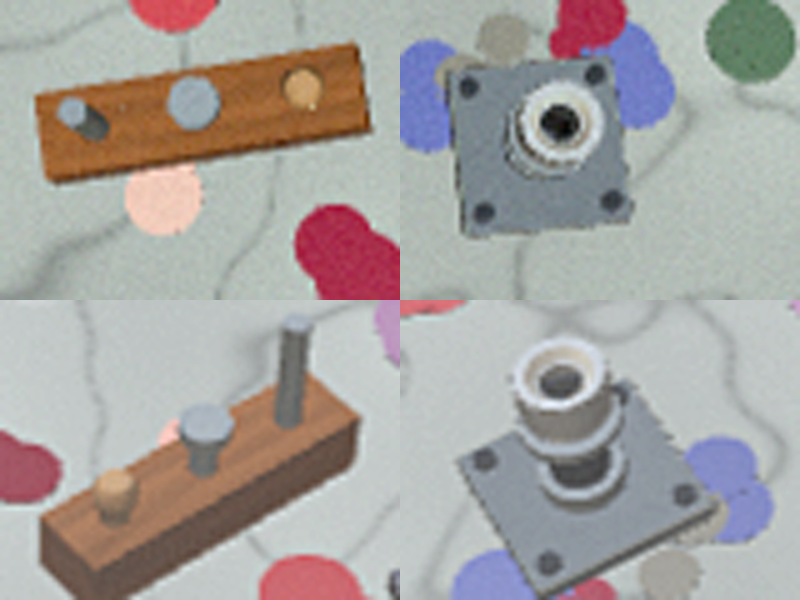

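In the enlarged crops, the spigot's top disc is at about top (200,228) and scene (331,169). The collar's top ring is at top (352,214) and scene (192,240). The stud is in the middle hole and the plug is at the -y end.

Run:
```python
from h import *
T=cam("top");S=cam("scene")
def tri(a,b):
    d1=ray(T,*a);d2=ray(S,*b);d1/=np.linalg.norm(d1);d2/=np.linalg.norm(d2)
    A=np.stack([d1,-d2],1);t=np.linalg.lstsq(A,S["o"]-T["o"],rcond=None)[0]
    p,q=T["o"]+d1*t[0],S["o"]+d2*t[1];return (p+q)/2,np.linalg.norm(p-q)
print("spig",tri((199.8,227.6),(330.8,169)),onplane(T,199.8,227.6,.113),onplane(S,330.8,169,.113))
print("col",tri((351.8,214),(191.6,239.6)),onplane(T,351.8,214,.0995),onplane(S,191.6,239.6,.0995))
c=[(36,95),(357,44),(371,130),(55,183)]
P=[onplane(T,186+x/5-.4,206+y/5-.4,.04) for x,y in c]
print(np.round(P,4), np.mean(P,0)); 
for i,j in((0,1),(3,2)): d=P[i]-P[j];print(np.degrees(np.arctan2(-d[0],d[1])),np.linalg.norm(d))
# block orange mask
hsv=cv2.cvtColor(T["image"],cv2.COLOR_BGR2HSV)
m=cv2.inRange(hsv,(5,110,40),(20,255,200));m[:200]=0;m[250:]=0;m[:,:185]=0;m[:,270:]=0
cn=max(cv2.findContours(m,0,2)[0],key=cv2.contourArea);W=np.array([onplane(T,*p[0],.04)[:2] for p in cn],np.float32)
print(cv2.minAreaRect(W*1000))
```

```text
spig (array([0.51605469, 0.20338278, 0.1155546 ]), np.float64(0.0021778864866310254)) [0.5168288  0.20488969 0.113     ] [0.513609   0.20384544 0.113     ]
col (array([ 0.55542087, -0.21440038,  0.09911186]), np.float64(0.0005501963608662551)) [ 0.555438   -0.21407356  0.0995    ] [ 0.5556316  -0.21471508  0.0995    ]
[[0.5349 0.2395 0.04  ]
 [0.5644 0.0526 0.04  ]
 [0.514  0.0441 0.04  ]
 [0.4836 0.2267 0.04  ]] [0.52424406 0.14071986 0.04      ]
8.971609425289255 0.18920514244046585
9.434082882402459 0.18510905226942378
((524.1902465820312, 142.4634246826172), (52.07997131347656, 189.59927368164062), 9.157112121582031)
```

>>> {"name": "play_rows", "arguments": {"motion": [[0,[-419,-161,0],1.074],[0,[-419,-161,0],1.074],[0,[-419,-161,0],1.074],[0,[-419,-161,0],1.074],[0,[-419,-161,0],1.074],[0,[-419,-161,0],1.074],[0,[-419,-161,0],1.074],[0,[-419,-161,0],1.074],[0,[-419,-161,0],1.074],[0,[-419,-161,0],1.074],[0,[-419,-161,0],1.074],[0,[-419,-161,0],1.074],[0,[-419,-161,0],1.074],[0,[-419,-161,0],1.074],[0,[-419,-161,0],1.074],[0,[-419,-161,0],1.074]], "newtons": 20}}

```text
t: 1.53
ee_pos: [0.5152, 0.2055, 0.2389]
ee_rot: [[-0.16, 0.987, 0.0], [0.987, 0.16, 0.0], [0.0, 0.0, -1.0]]
wrist_force: [-0.3, -0.0, 0.0]
gripper_width: 0.0882
gripper_force: 0.0
```

Run:
```python
from h import *
s=observe(); print(s["t"],s["ee_pos"],s["joints"]);print(s["ee_rot"])
c=cam("wrist"); print(c["fx"],c["cx"],c["cy"],c["T_tool_cam"]);cv2.imwrite("pics/w1.png",c["image"])
print(proj(c,(.5155,.204,.113)))
```

```text
1.5333 [0.51524065 0.20548202 0.23894415] [9.63856355e+00 2.16783116e+01 8.05546441e+01 3.16843130e-03
 7.77593448e+01 4.37870142e-01]
[[-1.59881567e-01  9.87136196e-01  1.23435592e-04]
 [ 9.87136202e-01  1.59881559e-01  7.57792040e-05]
 [ 5.50693202e-05  1.33963439e-04 -9.99999990e-01]]
321.98396054928645 275.0206289111449 213.9766580740168 [[ 5.07682925e-04  9.50560225e-01  3.10539854e-01  7.96917850e-02]
 [ 9.99999834e-01 -5.67436548e-04  1.02079560e-04  3.59318230e-04]
 [ 2.73244433e-04  3.10539751e-01 -9.50560355e-01 -1.45194272e-01]
 [ 0.00000000e+00  0.00000000e+00  0.00000000e+00  1.00000000e+00]]
(np.float64(274.6516291000916), np.float64(205.99851679899712))
```

View pics/w1.png

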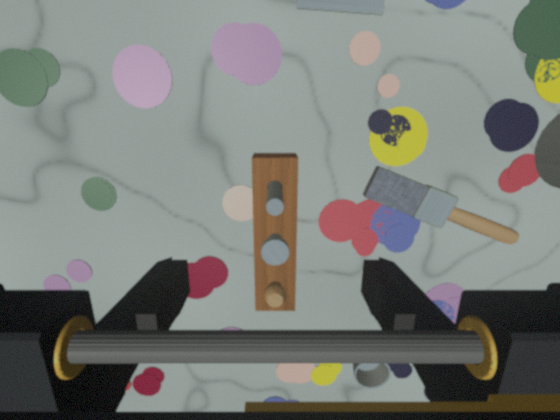

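The spigot top is at (275,206), within a pixel of the prediction. The block is square to the fingers, so I'll go down and grip.

>>> {"name": "play_rows", "arguments": {"motion": [[0,[-1.5,0,25],0],[0,[-1.5,0,50],0],[0,[-1.5,0,75],0],[0,[-1.5,0,100],0],[0,[-1.5,0,125],0],[0,[-1.5,0,145],0],[0,[-1.5,0,152],0],[0,[-1.5,0,152],0],[0.6,[-1.5,0,152],0],[0.8,[-1.5,0,152],0],[1,[-1.5,0,152],0],[1,[-1.5,0,152],0],[1,[-1.5,0,152],0],[1,[-1.5,0,152],0],[1,[-1.5,0,152],0],[1,[-1.5,0,152],0]], "newtons": 35}}

```text
t: 2.92
ee_pos: [0.5162, 0.2031, 0.0868]
ee_rot: [[-0.158, 0.987, 0.0], [0.987, 0.158, -0.0], [-0.0, 0.0, -1.0]]
wrist_force: [-0.0, 0.3, -0.0]
gripper_width: 0.037
gripper_force: 0.0
```

>>> {"name": "play_rows", "arguments": {"motion": [[1,[0,0,0],0],[1,[0,0,0],0],[1,[0,0,0],0],[1,[0,0,0],0],[1,[0,0,0],0],[1,[0,0,0],0],[1,[0,0,0],0],[1,[0,0,0],0]]}}

```text
t: 3.58
ee_pos: [0.5162, 0.2031, 0.0867]
ee_rot: [[-0.158, 0.987, -0.0], [0.987, 0.158, -0.0], [-0.0, -0.0, -1.0]]
wrist_force: [-0.5, -0.3, 0.2]
gripper_width: 0.0151
gripper_force: 35.0
```

>>> {"name": "play_rows", "arguments": {"motion": [[1,[0,0,-8],0],[1,[0,0,-20],0],[1,[0,0,-40],0],[1,[0,0,-65],0],[1,[0,0,-90],0],[1,[0,0,-115],0],[1,[0,0,-140],0],[1,[0,0,-150],0],[1,[0,0,-150],0]]}}

```text
t: 4.33
ee_pos: [0.5169, 0.2033, 0.2391]
ee_rot: [[-0.158, 0.987, 0.004], [0.987, 0.158, 0.001], [0.0, 0.005, -1.0]]
wrist_force: [-0.2, 0.1, -1.4]
gripper_width: 0.0151
gripper_force: 35.0
```

Run:
```python
from h import *
s=observe(); R=s["ee_rot"];p=s["ee_pos"]
print(p,s["gripper_width"],s["wrist_force"],(R.T@(np.array([.5554,-.2144,p[2]])-p))*1000)
```

```text
[0.51693821 0.20325641 0.23905698] 0.015107701548849646 [-0.17074917  0.09201162 -1.43196913] [-4.18476845e+02 -2.81653807e+01 -1.55587741e-01]
```

>>> {"name": "play_rows", "arguments": {"motion": [[1,[-10,-1,0],-0.03],[1,[-40,-3,0],-0.1],[1,[-70,-5,0],-0.2],[1,[-100,-7,0],-0.3],[1,[-130,-9,0],-0.4],[1,[-160,-11,0],-0.5],[1,[-190,-13,0],-0.6],[1,[-220,-15,0],-0.7],[1,[-250,-17,0],-0.8],[1,[-280,-19,0],-0.9],[1,[-310,-21,0],-1.0],[1,[-340,-23,0],-1.08],[1,[-370,-25,0],-1.14],[1,[-395,-27,0],-1.18],[1,[-412,-28,0],-1.2],[1,[-418,-28,0],-1.2],[1,[-418,-28,0],-1.2],[1,[-418,-28,0],-1.2],[1,[-418,-28,0],-1.2]]}}

```text
t: 5.92
ee_pos: [0.5547, -0.2128, 0.2363]
ee_rot: [[-0.978, 0.21, -0.001], [0.21, 0.978, 0.001], [0.001, 0.0, -1.0]]
wrist_force: [0.2, 0.1, -0.6]
gripper_width: 0.0148
gripper_force: 35.0
```

Run:
```python
from h import *
s=observe(); R=s["ee_rot"];p=s["ee_pos"]
print(p,R,s["joints"],s["gripper_width"])
c=cam("wrist"); cv2.imwrite("pics/w2.png",c["image"]); print(proj(c,(.5554,-.2144,.0995)))
S=cam("scene");T=cam("top")
def cr(i,u,v,w,h,k): return cv2.resize(i[v:v+h,u:u+w],None,fx=k,fy=k,interpolation=cv2.INTER_CUBIC)
m=np.hstack([cr(c["image"],180,90,200,200,2),cr(S["image"],140,160,100,100,4)])
cv2.imwrite("pics/m2.png",m)
```

```text
[ 0.55471434 -0.21279718  0.23634549] [[-9.77802821e-01  2.09526262e-01 -6.23768299e-04]
 [ 2.09525874e-01  9.77802897e-01  6.34380655e-04]
 [ 7.42841857e-04  4.89603596e-04 -9.99999604e-01]] [-3.22809988e+01  2.68840538e+01  7.32818053e+01  1.18259517e-02
  7.98837686e+01 -1.10188499e+02] 0.014820173387624275
(np.float64(274.3527710211568), np.float64(202.62463388875446))
```

View pics/m2.png

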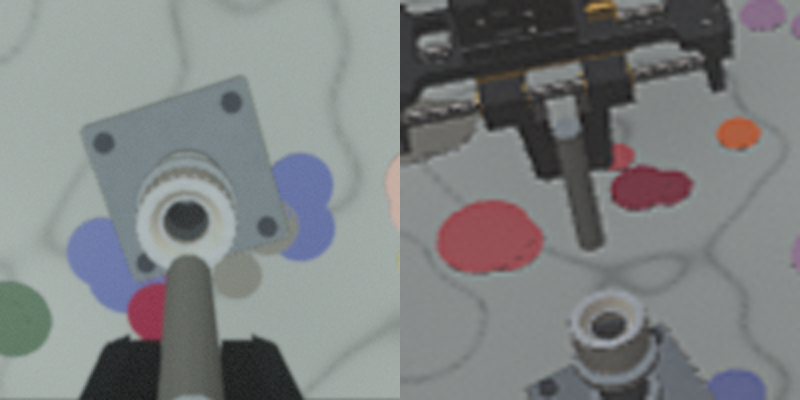

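The wrist view shows the collar ring at about (273.5,199). The spigot foot is near (274,222). The scene view suggests the spigot leans slightly, so I'll check that against the projections.

Run:
```python
from h import *
s=observe(); R=s["ee_rot"];p=s["ee_pos"]
W=cam("wrist");S=cam("scene");T=cam("top")
top=p+[0,0,.026];foot=p+[0,0,-.069]
for n,c in(("w",W),("s",S)): print(n,"top",proj(c,top),"foot",proj(c,foot))
# collar ring bright mask
for n,c,(u,v,r) in(("w",W,(273,199,40)),("s",S,(192,241,22)),("t",T,(352,214,16))):
    g=cv2.cvtColor(c["image"],cv2.COLOR_BGR2HSV); 
    sub=g[v-r:v+r,u-r:u+r]; m=((sub[...,2]<75)).astype(np.uint8)
    k,l,st,ce=cv2.connectedComponentsWithStats(m)
    print(n,[(st[i,4],np.round(ce[i]+[u-r,v-r],1)) for i in range(1,k) if st[i,4]>15])
print(onplane(W,273.5,199,.0995))
b=W["image"][90:290,180:380]; cv2.imwrite("pics/w2crop.png",cv2.convertScaleAbs(cv2.resize(b,(600,600),interpolation=2),alpha=1.6))
s_=S["image"][160:260,140:240]
cv2.imwrite("pics/s2crop.png",cv2.convertScaleAbs(cv2.resize(s_,(600,600),interpolation=2),alpha=1.6))
```

```text
w top (np.float64(276.6162680844517), np.float64(304.9933291697607)) foot (np.float64(276.14863257513036), np.float64(227.51624478339204))
s top (np.float64(181.14159802429418), np.float64(192.22875591745384)) foot (np.float64(187.81250306400707), np.float64(220.76644147602605))
w [(np.int32(205), array([272.5, 197.7]))]
s [(np.int32(26), array([191.7, 241.6])), (np.int32(62), array([196. , 258.3]))]
t [(np.int32(129), array([357.4, 202.3]))]
[ 0.55225872 -0.21488544  0.0995    ]
```

View pics/w2crop.png

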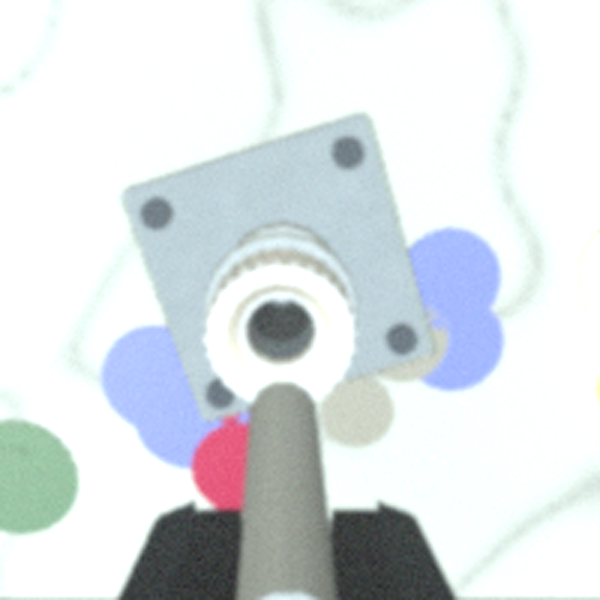

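View pics/s2crop.png

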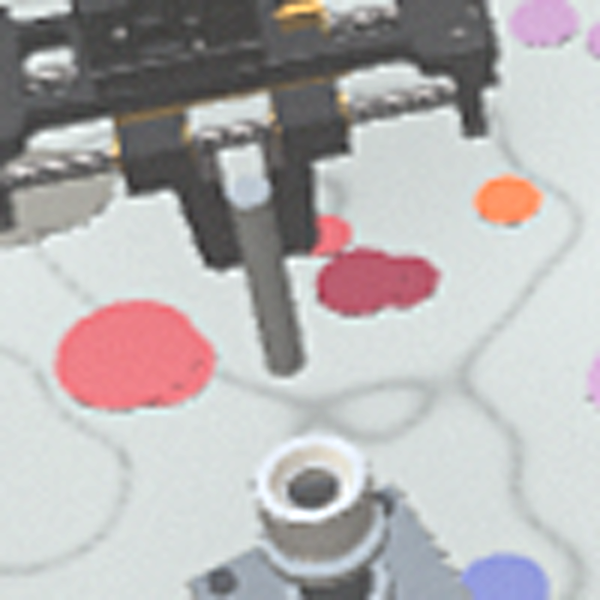

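The spigot is vertical: its foot and top match the projections within about 0.5 px. The collar centre is at wrist (273.8,200.3), so the offset is about 1 mm. I'll lower it to just above the collar and measure again.

>>> {"name": "play_rows", "arguments": {"motion": [[1,[0.3,-0.9,10],0],[1,[0.3,-0.9,25],0],[1,[0.3,-0.9,40],0],[1,[0.3,-0.9,52],0],[1,[0.3,-0.9,60],0],[1,[0.3,-0.9,63],0],[1,[0.3,-0.9,63],0],[1,[0.3,-0.9,63],0]]}}

```text
t: 6.88
ee_pos: [0.5544, -0.215, 0.1742]
ee_rot: [[-0.978, 0.21, 0.001], [0.21, 0.978, -0.0], [-0.001, -0.0, -1.0]]
wrist_force: [0.7, -0.1, -0.6]
gripper_width: 0.015
gripper_force: 35.0
```

Run:
```python
from h import *
s=observe(); print(s["ee_pos"],s["wrist_force"])
W=cam("wrist");S=cam("scene")
print(proj(W,s["ee_pos"]+[0,0,-.069]),proj(W,(.5554,-.2144,.0995)),proj(S,s["ee_pos"]+[0,0,-.069]))
a=cv2.resize(W["image"][170:270,225:325],(400,400),interpolation=2);b=cv2.resize(S["image"][200:260,165:225],(400,400),interpolation=2)
cv2.imwrite("pics/w3.png",cv2.convertScaleAbs(np.hstack([a,b]),alpha=1.3))
```

```text
[ 0.5544473  -0.21501682  0.17417217] [ 0.67730037 -0.08777934 -0.55075575]
(np.float64(276.1749118329403), np.float64(227.4597009273006)) (np.float64(277.26357385582475), np.float64(225.7628578768769)) (np.float64(190.9654549411283), np.float64(237.84374053173346))
```

View pics/w3.png

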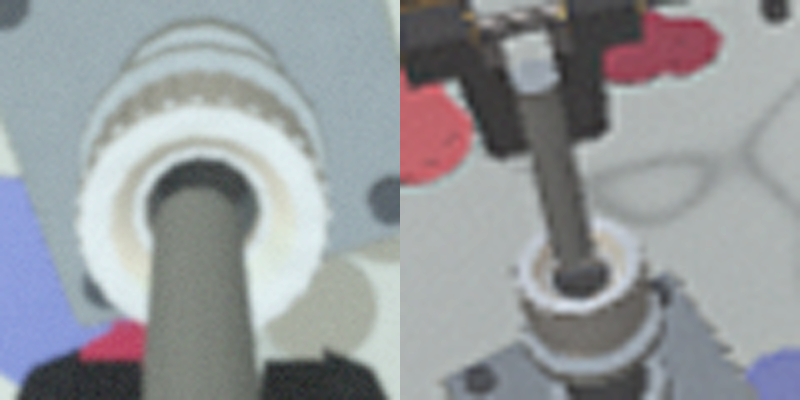

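In the wrist crop the foot and collar ring are concentric to about 1 mm: ring column 204, spigot column 203. I'll insert in gentle steps and watch the force.

>>> {"name": "play_rows", "arguments": {"motion": [[1,[-0.3,0.3,4],0],[1,[-0.3,0.3,8],0],[1,[-0.3,0.3,12],0],[1,[-0.3,0.3,16],0],[1,[-0.3,0.3,20],0],[1,[-0.3,0.3,23],0],[1,[-0.3,0.3,26],0],[1,[-0.3,0.3,26],0],[1,[-0.3,0.3,26],0]]}}

```text
t: 7.73
ee_pos: [0.5546, -0.2146, 0.1476]
ee_rot: [[-0.978, 0.21, -0.0], [0.21, 0.978, 0.0], [0.0, 0.0, -1.0]]
wrist_force: [-0.6, 0.0, -1.5]
gripper_width: 0.0145
gripper_force: 35.0
```

>>> {"name": "play_rows", "arguments": {"motion": [[1,[0,0,2],0],[1,[0,0,4],0],[1,[0,0,6],0],[1,[0,0,8],0],[1,[0,0,10],0],[1,[0,0,10],0],[1,[0,0,10],0]]}}

```text
t: 8.32
ee_pos: [0.5547, -0.2146, 0.1377]
ee_rot: [[-0.978, 0.21, 0.0], [0.21, 0.978, 0.0], [-0.0, 0.0, -1.0]]
wrist_force: [1.0, -0.6, -0.1]
gripper_width: 0.015
gripper_force: 35.0
```

>>> {"name": "play_rows", "arguments": {"motion": [[1,[0,0,3],0],[1,[0,0,6],0],[1,[0,0,9],0],[1,[0,0,12],0],[1,[0,0,15],0],[1,[0,0,18],0],[1,[0,0,21],0],[1,[0,0,24],0],[1,[0,0,27],0],[1,[0,0,30],0],[1,[0,0,32],0],[1,[0,0,32],0],[1,[0,0,32],0]]}}

```text
t: 9.4
ee_pos: [0.5545, -0.2146, 0.1053]
ee_rot: [[-0.978, 0.21, -0.0], [0.21, 0.978, 0.0], [0.001, 0.0, -1.0]]
wrist_force: [3.5, -1.2, -4.0]
gripper_width: 0.0153
gripper_force: 35.0
```

>>> {"name": "play_rows", "arguments": {"motion": [[0.7,[0,0,0],0],[0.5,[0,0,0],0],[0.2,[0,0,0],0],[0,[0,0,0],0],[0,[0,0,0],0],[0,[0,0,0],0],[0,[0,0,0],0],[0,[0,0,0],0],[0,[0,0,0],0],[0,[0,0,0],0],[0,[0,0,0],0],[0,[0,0,0],0]]}}

```text
t: 10.4
ee_pos: [0.5546, -0.2147, 0.1057]
ee_rot: [[-0.978, 0.21, 0.0], [0.21, 0.978, -0.0], [-0.0, -0.0, -1.0]]
wrist_force: [-0.6, 0.8, 0.9]
gripper_width: 0.0879
gripper_force: 0.0
```

Run:
```python
from h import *
s=observe(); print(s["ee_pos"],s["wrist_force"],s["gripper_width"])
W=cam("wrist");S=cam("scene")
for z in(.12,.131):print(z,proj(W,(.555,-.2148,z)),proj(S,(.555,-.2148,z)))
a=cv2.resize(W["image"][200:340,205:345],(400,400),interpolation=2);b=cv2.resize(S["image"][205:265,160:220],(400,400),interpolation=2)
cv2.imwrite("pics/w4.png",cv2.convertScaleAbs(np.hstack([a,b]),alpha=1.3))
```

```text
[ 0.554619   -0.21467002  0.1057408 ] [-0.55452963  0.80536284  0.9354858 ] 0.08789554351478347
0.12 (np.float64(276.42234967973457), np.float64(291.08991301346816)) (np.float64(190.21844991705245), np.float64(234.09613949422877))
0.131 (np.float64(276.4958898385648), np.float64(304.79280793874915)) (np.float64(189.53017754802437), np.float64(231.17377359939667))
```

View pics/w4.png

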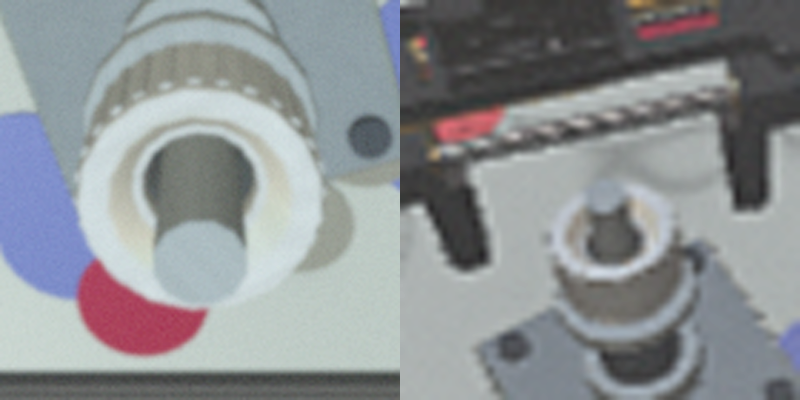

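Wrist view: the spigot top is at (275,291.7), matching z = 120 mm (291.1), so it is seated. The fingers are centred around the collar. Now I'll grip it.

>>> {"name": "play_rows", "arguments": {"motion": [[0,[-0.2,0,6],0],[0,[-0.2,0,12],0],[0,[-0.2,0,18],0],[0,[-0.2,0,23],0],[0,[-0.2,0,25.5],0],[0,[-0.2,0,25.5],0],[0.4,[-0.2,0,25.5],0],[0.6,[-0.2,0,25.5],0],[0.8,[-0.2,0,25.5],0],[0.8,[-0.2,0,25.5],0],[0.8,[-0.2,0,25.5],0],[0.8,[-0.2,0,25.5],0],[0.8,[-0.2,0,25.5],0],[0.8,[-0.2,0,25.5],0],[0.8,[-0.2,0,25.5],0]], "newtons": 30}}

```text
t: 11.75
ee_pos: [0.5548, -0.2149, 0.0803]
ee_rot: [[-0.978, 0.21, 0.0], [0.21, 0.978, -0.0], [-0.0, -0.0, -1.0]]
wrist_force: [-0.5, -1.1, -0.0]
gripper_width: 0.045
gripper_force: 30.0
```

```bash
cat > st.py <<'E'
from h import *
s=observe();R=s["ee_rot"]
print("t",s["t"],"p",np.round(s["ee_pos"],4),"F",np.round(s["wrist_force"],2),"M",np.round(s["wrist_torque"],3),"j6",s["joints"][5],"ang",np.arctan2(R[1][1],R[0][1]),"w",s["gripper_width"],s["gripper_force"])
E
python3 st.py
```

```text
t 11.75 p [ 0.5548 -0.2149  0.0803] F [-0.5  -1.08 -0.05] M [-0.119  0.049  0.041] j6 -110.29921311373461 ang 1.3591056157314052 w 0.045022868673674124 29.999327647383325
```

>>> {"name": "play_rows", "arguments": {"motion": [[0.8,[-0.2,0,0.16],0.1],[0.8,[-0.2,0,0.32],0.2],[0.8,[-0.2,0,0.48],0.3],[0.8,[-0.2,0,0.64],0.4],[0.8,[-0.2,0,0.8],0.5],[0.8,[-0.2,0,0.96],0.6],[0.8,[-0.2,0,1.1],0.7],[0.8,[-0.2,0,1.3],0.8],[0.8,[-0.2,0,1.4],0.9],[0.8,[-0.2,0,1.6],1.0],[0.8,[-0.2,0,1.75],1.1],[0.8,[-0.2,0,1.9],1.2],[0.8,[-0.2,0,2.1],1.3],[0.8,[-0.2,0,2.25],1.4],[0.8,[-0.2,0,2.4],1.5],[0.8,[-0.2,0,2.55],1.6],[0.8,[-0.2,0,2.7],1.7],[0.8,[-0.2,0,2.85],1.8],[0.8,[-0.2,0,2.85],1.8]]}}

```text
t: 13.33
ee_pos: [0.5551, -0.2148, 0.0774]
ee_rot: [[0.43, 0.903, 0.0], [0.903, -0.43, -0.0], [0.0, 0.0, -1.0]]
wrist_force: [0.1, 0.2, -0.7]
gripper_width: 0.0454
gripper_force: 30.0
```

```bash
python3 st.py
```

```text
t 13.3333 p [ 0.5551 -0.2148  0.0774] F [ 0.13  0.22 -0.73] M [-0.123  0.053 -0.063] j6 -6.948797825098904 ang -0.44463660632121954 w 0.045368611859009096 30.00020470964955
```

>>> {"name": "play_rows", "arguments": {"motion": [[0.8,[0,0,0.1],0.08],[0.8,[0,0,0.25],0.16],[0.8,[0,0,0.4],0.24],[0.8,[0,0,0.5],0.32],[0.8,[0,0,0.6],0.4]]}}

```text
t: 13.75
ee_pos: [0.5552, -0.2149, 0.0769]
ee_rot: [[0.746, 0.666, 0.0], [0.666, -0.746, -0.0], [0.0, 0.001, -1.0]]
wrist_force: [0.9, -2.1, -0.6]
gripper_width: 0.0454
gripper_force: 30.0
```

```bash
python3 st.py
```

```text
t 13.75 p [ 0.5552 -0.2149  0.0769] F [ 0.85 -2.09 -0.58] M [-0.22  -0.014  0.063] j6 15.784884750776508 ang -0.8413509062676404 w 0.04541266221730485 29.995585700380616
```

Still free (moment about +0.06). I'll continue in small steps.

>>> {"name": "play_rows", "arguments": {"motion": [[0.8,[0,0,0.1],0.05],[0.8,[0,0,0.2],0.1],[0.8,[0,0,0.25],0.15],[0.8,[0,0,0.3],0.2]]}}

```text
t: 14.08
ee_pos: [0.5552, -0.2149, 0.0765]
ee_rot: [[0.862, 0.506, 0.0], [0.506, -0.862, -0.0], [0.0, 0.001, -1.0]]
wrist_force: [1.3, -1.6, -0.6]
gripper_width: 0.0454
gripper_force: 30.0
```

```bash
python3 st.py
```

```text
t 14.0833 p [ 0.5552 -0.2149  0.0765] F [ 1.28 -1.56 -0.61] M [-0.242 -0.026  0.052] j6 27.1582797103583 ang -1.0398569418659496 w 0.04542125309273426 29.997335482476046
```

>>> {"name": "play_rows", "arguments": {"motion": [[0.8,[0,0,0.1],0.05],[0.8,[0,0,0.2],0.1],[0.8,[0,0,0.25],0.15],[0.8,[0,0,0.3],0.2]]}}

```text
t: 14.42
ee_pos: [0.5552, -0.2149, 0.0762]
ee_rot: [[0.946, 0.325, 0.001], [0.325, -0.946, -0.0], [0.0, 0.001, -1.0]]
wrist_force: [0.7, -2.5, -1.1]
gripper_width: 0.0451
gripper_force: 30.0
```

```bash
python3 st.py
```

```text
t 14.4167 p [ 0.5552 -0.2149  0.0762] F [ 0.66 -2.53 -1.07] M [-0.339  0.029  0.103] j6 38.61797686549766 ang -1.239862004492366 w 0.045109702658429694 29.997385779133765
```

>>> {"name": "play_rows", "arguments": {"motion": [[0.8,[0,0,0.1],0.05],[0.8,[0,0,0.2],0.1],[0.8,[0,0,0.25],0.15],[0.8,[0,0,0.3],0.2]]}}

```text
t: 14.75
ee_pos: [0.5552, -0.215, 0.0759]
ee_rot: [[0.991, 0.131, 0.001], [0.131, -0.991, -0.001], [0.0, 0.001, -1.0]]
wrist_force: [0.4, -2.6, -0.8]
gripper_width: 0.045
gripper_force: 30.0
```

```bash
python3 st.py
```

```text
t 14.75 p [ 0.5552 -0.215   0.0759] F [ 0.43 -2.6  -0.85] M [-0.267  0.02   0.077] j6 50.07556521271969 ang -1.4398167739699415 w 0.04504637326489097 29.997426936897682
```

>>> {"name": "play_rows", "arguments": {"motion": [[0.8,[0,0,0.1],0.05],[0.8,[0,0,0.2],0.1],[0.8,[0,0,0.25],0.15],[0.8,[0,0,0.3],0.2]]}}

```text
t: 15.08
ee_pos: [0.5552, -0.215, 0.0756]
ee_rot: [[0.998, -0.069, 0.0], [-0.069, -0.998, -0.001], [0.001, 0.001, -1.0]]
wrist_force: [1.2, -2.1, -0.9]
gripper_width: 0.0453
gripper_force: 30.0
```

```bash
python3 st.py
```

```text
t 15.0833 p [ 0.5552 -0.215   0.0756] F [ 1.21 -2.12 -0.92] M [-0.352  0.018  0.087] j6 61.53642513594554 ang -1.6398848191936055 w 0.04529869211390187 29.99736672383733
```

>>> {"name": "play_rows", "arguments": {"motion": [[0.8,[0,0,0.1],0.05],[0.8,[0,0,0.2],0.1],[0.8,[0,0,0.25],0.15],[0.8,[0,0,0.3],0.2]]}}

```text
t: 15.42
ee_pos: [0.5552, -0.215, 0.0753]
ee_rot: [[0.964, -0.266, 0.0], [-0.266, -0.964, -0.001], [0.001, 0.0, -1.0]]
wrist_force: [0.5, -2.8, -0.5]
gripper_width: 0.045
gripper_force: 30.0
```

```bash
python3 st.py
```

```text
t 15.4167 p [ 0.5552 -0.215   0.0753] F [ 0.53 -2.81 -0.45] M [-0.361  0.075  0.023] j6 72.99425572549396 ang -1.839878988351979 w 0.04502085920203421 29.99737878679298
```

>>> {"name": "play_rows", "arguments": {"motion": [[0.8,[0,0,0.1],0.05],[0.8,[0,0,0.2],0.1],[0.8,[0,0,0.25],0.15],[0.8,[0,0,0.3],0.2]]}}

```text
t: 15.75
ee_pos: [0.5551, -0.2151, 0.075]
ee_rot: [[0.893, -0.451, 0.0], [-0.451, -0.893, -0.001], [0.001, 0.001, -1.0]]
wrist_force: [1.9, -1.1, 0.3]
gripper_width: 0.0454
gripper_force: 30.0
```

```bash
python3 st.py
```

```text
t 15.75 p [ 0.5551 -0.2151  0.075 ] F [ 1.88 -1.07  0.28] M [-0.3    0.009  1.242] j6 84.3876527427214 ang -2.0383285491621717 w 0.04536501141851954 30.006742485857103
```

Bottomed: the moment jumped to 1.24 N m. I'll nudge a little further to confirm.

>>> {"name": "play_rows", "arguments": {"motion": [[0.8,[0,0,0],0.02],[0.8,[0,0,0],0.04],[0.8,[0,0,0],0.04]]}}

```text
t: 16.0
ee_pos: [0.5554, -0.2152, 0.0751]
ee_rot: [[0.874, -0.486, 0.001], [-0.486, -0.874, -0.001], [0.001, 0.001, -1.0]]
wrist_force: [2.9, -4.3, -0.6]
gripper_width: 0.0457
gripper_force: 30.0
```

```bash
python3 st.py
```

```text
t 16.0 p [ 0.5554 -0.2152  0.0751] F [ 2.88 -4.27 -0.62] M [-0.628 -0.216  1.234] j6 86.70636291222662 ang -2.078864084755427 w 0.045667660032249445 29.9992371215194
```

>>> {"name": "play_rows", "arguments": {"motion": [[0.8,[0,0,0],-0.01],[0.8,[0,0,0],-0.02],[0.8,[0,0,0],-0.02]]}}

```text
t: 16.25
ee_pos: [0.5554, -0.2152, 0.0751]
ee_rot: [[0.883, -0.469, 0.001], [-0.469, -0.883, -0.001], [0.001, 0.0, -1.0]]
wrist_force: [3.1, -3.5, -1.2]
gripper_width: 0.0452
gripper_force: 30.0
```

```bash
python3 st.py
```

```text
t 16.25 p [ 0.5554 -0.2152  0.0751] F [ 3.12 -3.5  -1.24] M [-0.625 -0.285  0.848] j6 85.52511745241364 ang -2.0587491858968914 w 0.04523686950765562 30.000011155789252
```

The pad windup is about 0.05 rad, so I'll back off 1.62 rad of wrist turn for 1.57 rad at the collar.

>>> {"name": "play_rows", "arguments": {"motion": [[0.8,[0,0,0],-0.05],[0.8,[0,0,-0.15],-0.15],[0.8,[0,0,-0.3],-0.25],[0.8,[0,0,-0.45],-0.35],[0.8,[0,0,-0.6],-0.45],[0.8,[0,0,-0.75],-0.55],[0.8,[0,0,-0.9],-0.65],[0.8,[0,0,-1.1],-0.75],[0.8,[0,0,-1.3],-0.85],[0.8,[0,0,-1.45],-0.95],[0.8,[0,0,-1.6],-1.05],[0.8,[0,0,-1.75],-1.15],[0.8,[0,0,-1.9],-1.25],[0.8,[0,0,-2.1],-1.35],[0.8,[0,0,-2.25],-1.45],[0.8,[0,0,-2.4],-1.54],[0.8,[0,0,-2.5],-1.6],[0.8,[0,0,-2.5],-1.62],[0.8,[0,0,-2.5],-1.62],[0.8,[0,0,-2.5],-1.62]]}}

```text
t: 17.92
ee_pos: [0.5552, -0.2145, 0.0776]
ee_rot: [[0.428, 0.904, 0.001], [0.904, -0.428, 0.0], [0.001, 0.0, -1.0]]
wrist_force: [2.6, -0.2, 1.2]
gripper_width: 0.0454
gripper_force: 30.0
```

```bash
python3 st.py
python3 - <<'E'
from h import *
W=cam("wrist");S=cam("scene");T=cam("top")
a=cv2.resize(T["image"][180:280,160:300],(420,300),interpolation=2);b=cv2.resize(S["image"][160:260,150:290],(420,300),interpolation=2)
c=cv2.resize(W["image"],(380,300)); c2=cv2.resize(S["image"][140:240,270:400],(380,300),interpolation=2)
cv2.imwrite("pics/end.png",cv2.convertScaleAbs(np.vstack([np.hstack([a,c]),np.hstack([b,c2])]),alpha=1.3))
print(proj(W,(.5552,-.215,.12)))
E
```

```text
t 17.9167 p [ 0.5552 -0.2145  0.0776] F [ 2.57 -0.17  1.22] M [-0.032 -0.333  0.062] j6 -7.0768052111631965 ang -0.44256374992494396 w 0.04537425110074187 29.999959199340083
(np.float64(273.48983829136273), np.float64(330.9181121699577))
```

View pics/end.png

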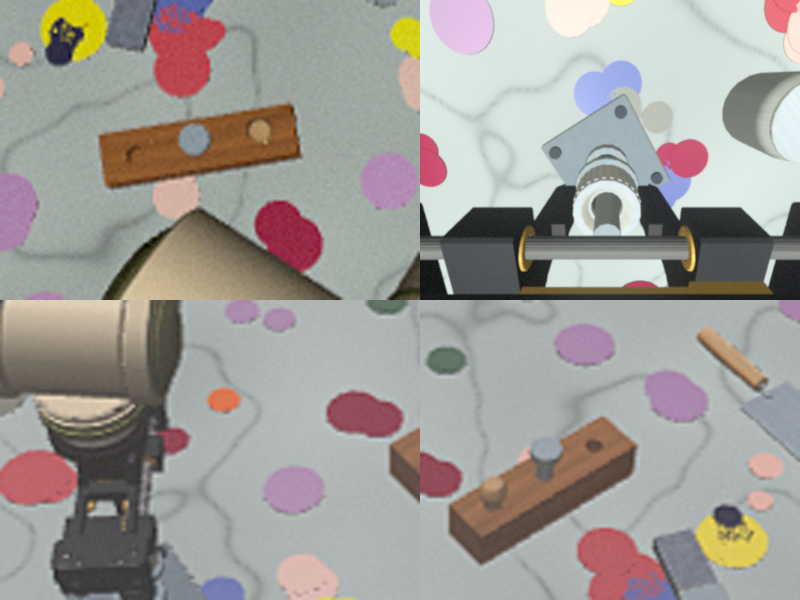

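The stud and plug are still in the block and its +y hole is empty. The spigot stands in the collar (wrist view, about (274,327)), and the collar is still gripped at 30 N. Handing in.

```bash
python3 -c "
from station import ctrl; print(ctrl.sign_off())"
```

```text
the job is handed in; nothing more can be done
None
```

I handed the job in at about 18 s: the spigot is on the bottom of the socket, the collar was screwed down to its stop and backed off about a quarter turn, and it is still gripped at 30 N. The sign-off returned no verdict.

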